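# Take the cast electrode from its mould and hold it centred in the cell port

## Robot

A 7-joint arm with a two-finger parallel gripper is mounted at the origin on the work surface. World frame = base frame: x ahead of the robot, y to its left, z up, the work surface at z = 0. Lengths are in m, angles in rad, forces in N, time in s.
With the tool pointing down it reaches from about 0.4 to 0.85 m from the base axis. Payload 4.4 kg.
Tool frame: the origin (TCP) lies at the centre of the arm's flange, where the gripper is bolted on; the fingertips stand 199 mm ahead of it and the grasp point (between the pads) lies 180 mm ahead of it (ctrl.tcp_to_grasp is the distance from the TCP to the grasp point, in m); z points along the fingers, y is the line along which they close (so a half turn about z gives the same grasp; the last joint's range is limited). The gripper opens to 94 mm and grips with 3 to 60 N. Pads are 16 mm wide; open, the fingers measure 119 mm over their backs; the gripper's body (75 mm by 177 mm) begins 78 mm behind the grasp point.
Start: joints at [-1.296, 0.628, 0.038, 1.517, -0.027, 0.996, -0.02], TCP at [0.217, 0.613, 0.405] pointing down, gripper open.
Joint ranges: [-3.06, 3.06], [-0.37, 2.12], [-1.25, 1.32], [0.18, 2.47], [-1.1, 4.24], [0.23, 1.98], [-2.94, 2.94]. Speed limits (rad/s): [2.57, 2.57, 3.14, 3.14, 3.14, 3.14, 3.14].

## Interface

Orientations are given as [roll, pitch, yaw] about the fixed x, y, z axes, in that order (R = Rz(yaw) Ry(pitch) Rx(roll)).
In Python, from workcell import ctrl, eyes, nets gives the robot as it stands.
- The arm moves only by the tool arm_command, never from a script. Its arguments are lists of equal length, an entry for each row: "offset": the shift along the world's x, y, z in cm, a list of three; "turn": the turn, a rotation vector about the world's x, y, z in degrees, a list of three. A call has 1 to 12 rows; each row shifts and turns the commanded pose from where the row before left it; what a row does not reach is not made up. A row lasts 1/12 s, in which the tool goes at most 41.7 mm and 7.16 degrees, less where a joint would pass 70% of its speed; a pose out of reach is approached as far as the arm can. A call with a gripper value outside its range is refused whole. "hand" is the gripper command: -1 is fully open, 1 is shut, values between are in proportion, set as the call begins (left out, the last holds). The fingers move at their own pace and stop on an object; "squeeze" is the grip in N (left out, the last holds). Time passes only in rows, so rows that do not move let the fingers close. It gives the time, the measured TCP pose, the force, the opening and the grip force at its end, in the units of the state.
- ctrl.observe(): the state, without advancing time (a new reading comes with each control period).
- eyes.grab_frame(name): name is "side" or "top"; returns the picture (400x640x3 uint8, blue, green, red); there is no depth.
- eyes.camera_params(name): a dict with "fx", "fy", "cx", "cy" (pixels), "k1" (the pictures are not rectified: a ray, as slopes to the right and down, at radius r is drawn at 1 + k1 r^2 times it, then the intrinsics apply), "T" (4x4, takes a point from camera to world coordinates). Camera axes: x right, y up, looking along -z (the intrinsics and any distortion apply to the point x, -y, -z); pixel columns grow to the right and rows downward; lengths in m; the calibration is good to about 2 mm. A picture is of the moment at which its call begins. camera_params takes no time and is no camera call.
- ctrl.finish_job(): hands the job in; it is judged then, once.
Trained networks look in the newest picture that a camera, given by its name, has taken for a name from the list of things; names that differ only in an ending like _2 or _b are one class to them, and where a whole thing is asked for, a point or a joint stands for the part that bears it (a point fixed in the world has none). Each returns a list of dicts, best first, with "confidence" (0 to 1); they miss things now and then, are a little off and sometimes report something else, mostly with a low value. They report only what shows in the picture. A call takes as long as a camera call. They do not tell look-alikes from the thing itself.
- nets.look_for(camera, target): "uv" ([column, row] in pixels, amid what is visible of it).
The state is a dict: "time": time; "joint_positions": joint angles; "joint_vel": joint speeds; "joint_efforts": joint torques, N m; "eef_pos": TCP position; "orientation": TCP orientation; "ft_force": force on the tool from outside, world axes, zero at the start; "ft_torque": the same for the moment, N m; "grip_width": finger opening in m; "grip_force": force on a finger pad.
Only numpy, scipy, OpenCV 4.12 (cv2) and the standard library are available. Lean on these libraries where they do the work, as an engineer would, in place of code of your own. Each camera call takes 0.05 s, during which the arm holds its last target. There are 200 camera calls.

## Task

Take the long-stemmed cast electrode out of the casting block and lower it upright through the centre port of the test cell's lid, without letting it touch the lid or the glass, until its thick resin end hangs entirely below the lid and clear of the bottom. Finish while still holding it there, still and upright in the middle of the port, so that I can swing the stand's clamp round and close it on the stem. Leave the two short castings in the block and do not disturb the bottle, the beaker or the tape.

Things in the scene. Friction and masses are not known exactly. Their poses are not given: they have to be found in the camera images.
- electrode: the long cast electrode, the only tall piece in the casting block: brown resin end 16 mm diameter, 30 mm long; above it a beige round stem 10 mm diameter, 115 mm long, then a brass pin 6 x 10 mm; 155 mm in all, about 50 g. Origin: centre of its lower end face, z up the stem. Stands loose (1 mm play) in any one of the three cavities, its lower face 12 mm above the bench
- electrode_mid (a point): a point on the electrode's axis in the stem, 60 mm above its lower end face
- mould: white plastic casting block fixed on the bench, 56 x 136 x 42 mm high, with three open round cavities 18 mm in diameter, 30 mm deep in its top, at y = -44, 0, +44 mm of its own frame. Origin: centre of its underside, z up, long side along y. It stands left or right of the robot's centre line, the test cell on the other side
- short_a: a short casting in another cavity of the block: the same 16 mm resin end, 30 mm long, flush with the block's top, with a beige stem 10 mm in diameter and 14 mm long and a 10 mm brass pin (54 mm in all). Origin: centre of its lower end face. To be left where it is
- short_b: the second short casting, like the first, in the remaining cavity. To be left where it is
- cell: empty test cell fixed on the bench: glass pot 80 mm in diameter, 100 mm high (inner floor 4 mm above the bench), white plastic lid 92 mm in diameter, z = 100 to 118 mm, with a raised guide bush 38 mm in diameter, 8 mm high round the centre port. Three black stoppers stand 12 mm above the lid, 32 mm from its centre. Origin: centre of the underside
- cell_port (a point): centre of the mouth of the lid's centre port, on the top face of the guide bush, 126 mm above the bench. The port is a plain vertical round bore 28 mm in diameter and 26 mm long, down to the lid's underside; below it the pot is open and empty, its inner floor 122 mm below the mouth
- stand: retort stand fixed on the bench beyond the cell: base 130 x 90 x 12 mm, centred at x = +100, y = -90 mm in the cell's frame; upright rod 10 mm in diameter, 412 mm high, at x = +40 mm of the base, with a clamp at 143 mm height turned away from the cell, reaching 172 mm from the rod. Origin: centre of the base's underside
- bottle: white reagent jar with a red cap, 62 mm in diameter and 135 mm high, at the far left of the work. Origin: centre of its underside
- beaker: open glass beaker 68 mm in diameter and 90 mm high, at the far right of the work. Origin: centre of its underside
- tape: roll of tape lying flat, 72 mm in diameter and 24 mm high, in the middle, near the robot. Origin: centre of its underside
There are look-alikes about, which are no part of the job. Leave any blue or orange look-alike of the electrode alone. What is shaped like the mould but green or purple is not meant.

How it is judged:
By the outcome, as a careful person would: the job done as asked, in the order asked, and still so for the second after the job is handed in, while the arm keeps its last pose, push and grip.
It also fails if it takes over 51 s, if anything falls off the work surface, if the arm or the gripper's body presses on something with over 40 N, if the wrist force passes 120 N, or if a joint passes its speed limit or range.

## Working session

There is one attempt and no reset: what is moved stays moved. The work goes in short steps, Python scripts to look and compute and a tool call to move; the robot and the scene stay as the last step left them, time stands still between calls to the robot, and variables do not carry over. Pictures are saved under pics/ and viewed, at most 10 in all, crops included, and the job is handed in when it is done.

Besides the shell and the picture viewer there is one more tool, called after "Request:" as a command line: name --argument value ..., lists and objects as JSON in quotes. arm_command: Moves the arm, as the interface text tells. Its arguments: {"type":"object","properties":{"offset":{"type":"array","items":{"type":"array","items":{"type":"number"}}},"turn":{"type":"array","items":{"type":"array","items":{"type":"number"}}},"hand":{"type":"number"},"squeeze":{"type":"number"}},"required":["offset","turn"]}

```bash
mkdir -p pics; cat > h.py <<'E'
import numpy as np, cv2
from workcell import ctrl, eyes, nets
def ray(c,uv):
    p=eyes.camera_params(c); d=np.array([(uv[0]-p['cx'])/p['fx'],(uv[1]-p['cy'])/p['fy']]); s=d.copy()
    for _ in range(20): s=d/(1+p['k1']*(s@s))
    T=np.array(p['T']); return T[:3,3], T[:3,:3]@np.array([s[0],-s[1],-1])
def atz(c,uv,z):
    o,d=ray(c,uv); return o+d*(z-o[2])/d[2]
def proj(c,P):
    p=eyes.camera_params(c); T=np.array(p['T']); q=T[:3,:3].T@(np.array(P,float)-T[:3,3])
    s=np.array([q[0],-q[1]])/-q[2]; s=s*(1+p['k1']*(s@s)); return np.array([s[0]*p['fx']+p['cx'],s[1]*p['fy']+p['cy']])
def tri(a,b):
    (o1,d1),(o2,d2)=a,b
    A=np.stack([d1,-d2],1); t=np.linalg.lstsq(A,o2-o1,rcond=None)[0]
    p,q=o1+d1*t[0],o2+d2*t[1]; return (p+q)/2,np.linalg.norm(p-q)
E
python3 - <<'E'
from h import *
for c in('side','top'):
    im=eyes.grab_frame(c); cv2.imwrite(f'pics/{c}0.png',im)
    p=eyes.camera_params(c); print(c,p['fx'],p['k1'],np.round(p['T'],3).tolist())
    for t in('electrode','mould','cell','cell_port','short_a','stand'):
        print(t,[(np.round(r['uv']).tolist(),round(r['confidence'],2)) for r in nets.look_for(c,t)[:4]])
s=ctrl.observe();print(s['time'],s['eef_pos'],s['orientation'],s['grip_width'],ctrl.tcp_to_grasp)
E
```

```text
side 455.86385097396476 -0.007219610647693298 [[0.78, 0.291, -0.555, -0.167], [-0.626, 0.382, -0.68, -0.83], [0.014, 0.877, 0.48, 0.695], [0.0, 0.0, 0.0, 1.0]]
electrode [([284.0, 175.0], 0.68), ([252.0, 199.0], 0.62), ([408.0, 315.0], 0.18)]
mould [([336.0, 189.0], 0.89), ([281.0, 200.0], 0.86), ([212.0, 200.0], 0.7)]
cell [([374.0, 253.0], 0.89)]
cell_port [([376.0, 255.0], 0.6)]
short_a [([374.0, 253.0], 0.67), ([404.0, 315.0], 0.37)]
stand [([276.0, 248.0], 0.69), ([441.0, 268.0], 0.59)]
top 382.4350649669051 -0.05625652368355122 [[0.015, 0.993, -0.117, 0.399], [-1.0, 0.018, 0.025, -0.007], [0.027, 0.117, 0.993, 1.042], [0.0, 0.0, 0.0, 1.0]]
electrode [([253.0, 190.0], 0.59), ([245.0, 224.0], 0.57), ([236.0, 158.0], 0.39)]
mould [([210.0, 260.0], 0.88), ([274.0, 130.0], 0.81), ([258.0, 197.0], 0.58)]
cell [([412.0, 202.0], 0.64)]
cell_port [([409.0, 203.0], 0.62)]
short_a []
stand [([442.0, 162.0], 0.57)]
0.7 [0.21722218 0.61263375 0.40471585] [ 3.14154248e+00 -7.94004447e-05  2.80076367e+00] 0.09378078350690208 0.1804
```

View pics/side0.png

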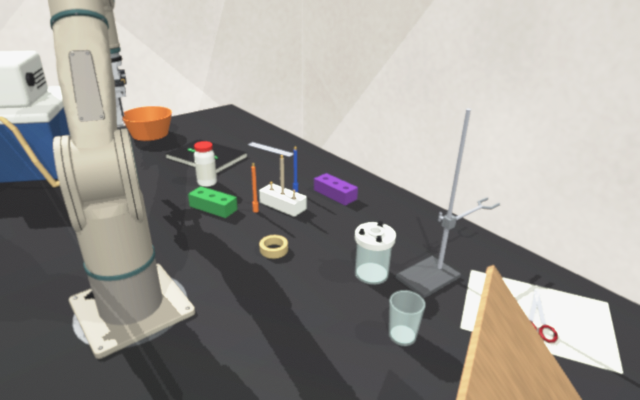

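View pics/top0.png

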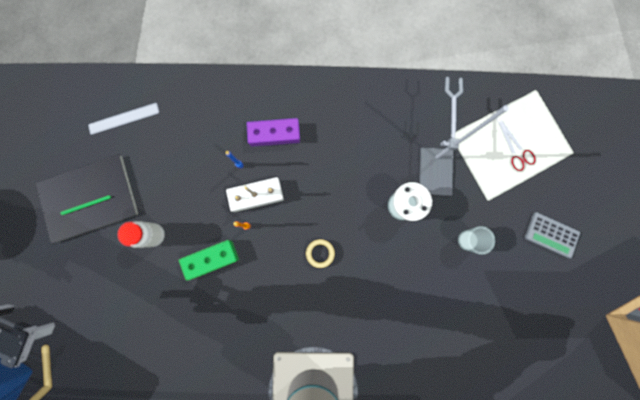

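The pictures show the white block at side (283,199) and top (255,194), with the cell at side (375,250) and top (410,202). There are three tall candidates in the side view: orange (254,188), beige (282,175) and blue (296,170). Only the beige one stands in the white block and has a beige stem, so it fits. I'll confirm that in one crop and measure.

```bash
python3 - <<'E'
from h import *
a=cv2.imread('pics/side0.png');b=cv2.imread('pics/top0.png')
A=cv2.resize(a[140:225,240:320],None,fx=5,fy=5,interpolation=cv2.INTER_CUBIC)
B=cv2.resize(b[165:225,215:295],None,fx=5,fy=5,interpolation=cv2.INTER_CUBIC)
C=cv2.resize(b[175:227,382:440],None,fx=5,fy=5,interpolation=cv2.INTER_CUBIC)
out=np.zeros((565,800,3),np.uint8);out[:425,:400]=A;out[:300,400:]=B;out[302:562,405:695]=C
cv2.imwrite('pics/crop1.png',out)
E
```

```text
(no output)
```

View pics/crop1.png

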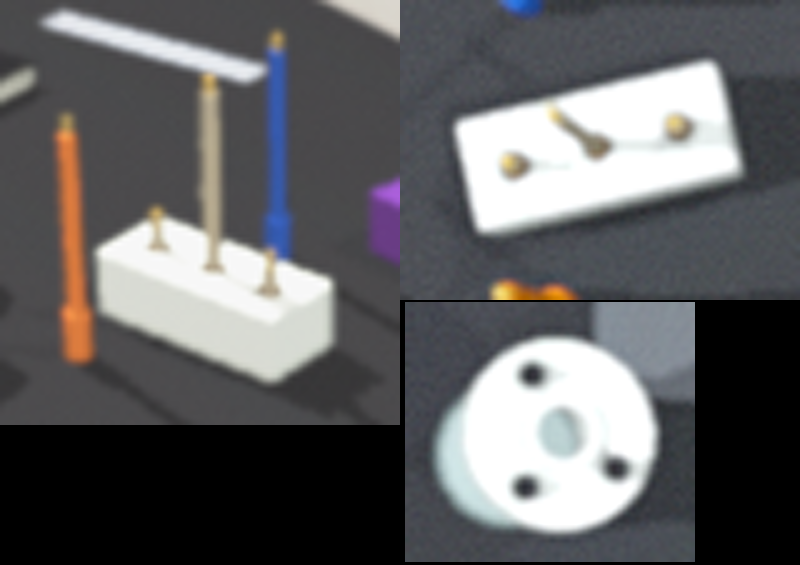

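The crop confirms it. The beige electrode stands in the block's middle cavity, with its tip at side (281.8,155) and foot at side (282.8,193.6) and top (254.4,194.6). The short castings are on either side of it, and the port is at about top (413,201). Next I'll fit positions.

```bash
cat > fit.py <<'E'
from h import *
def blob(c,im,uv,thr=165):
    g=im.min(2); m=((g>thr)*255).astype(np.uint8)
    cs,_=cv2.findContours(m,cv2.RETR_EXTERNAL,cv2.CHAIN_APPROX_NONE)
    cs=[k for k in cs if cv2.contourArea(k)>100]
    return max(cs,key=lambda k:cv2.pointPolygonTest(k,uv,True))
def lid_model(c,x,y):
    t=np.linspace(0,2*np.pi,120)
    P=[(x+r*np.cos(a),y+r*np.sin(a),z) for r,z in((.046,.1),(.046,.118),(.019,.126)) for a in t]
    return cv2.convexHull(np.float32([proj(c,p) for p in P]))
E
python3 - <<'E'
from fit import *
t=cv2.imread('pics/top0.png');s=cv2.imread('pics/side0.png')
k=blob('top',t,(255.,200.)); r=cv2.minAreaRect(k); c=atz('top',r[0],.042)
b=[atz('top',p,.042)[:2] for p in cv2.boxPoints(r)]
print('mould',c.round(4),[np.round(p,3).tolist() for p in b],[round(float(np.linalg.norm(b[i]-b[i-1])),4) for i in range(4)])
foot=atz('top',(254.4,194.6),.042);print('foot top',foot.round(4),'foot side',atz('side',(282.8,193.6),.042).round(4))
print('tip tri',tri(ray('top',(245.2,187)),ray('side',(281.8,155))))
print('orange',atz('side',(255.5,211),0).round(3),'blue',atz('side',(295.5,191.5),.01).round(3))
from scipy.optimize import fsolve
for c,im,uv in(('top',t,(401.,195.)),('side',s,(363.,236.))):
    k=cv2.convexHull(blob(c,im,uv)); x,y,w,h=cv2.boundingRect(k); tgt=np.array([x+w/2-.5,y+h/2-.5])
    def f(q):
        m=lid_model(c,*q).reshape(-1,2); return (m.min(0)+m.max(0))/2-tgt
    q=fsolve(f,[.5,-.25]); m=lid_model(c,*q).reshape(-1,2); print('lid',c,q.round(4),'bbox',w,h,(np.ptp(m,0)).round(1), proj(c,[*q,.126]).round(1))
print('rod base',atz('side',(441,267),.012).round(3), 'rod top',tri(ray('side',(467,111)),ray('top',(505,108))))
E
```

```text
mould [0.5146 0.1625 0.042 ] [[0.527, 0.24], [0.563, 0.102], [0.502, 0.086], [0.467, 0.223]] [0.0623, 0.1422, 0.0625, 0.1412]
foot top [0.5131 0.1614 0.042 ] foot side [0.514  0.1578 0.042 ]
tip tri (array([0.51644127, 0.16239284, 0.16527796]), np.float64(0.00043383858508404873))
orange [0.431 0.182 0.   ] blue [0.587 0.193 0.01 ]Traceback (most recent call last):
  File "<stdin>", line 14, in <module>
    res = _root_hybr(_wrapped_func, x0, args, jac=fprime, **options)
    retval = _minpack._hybrd(func, x0, args, 1, xtol, maxfev,
                             ml, mu, epsfcn, factor, diag)
    return func(*fargs)
  File "<stdin>", line 13, in f
  File "fit.py", line 10, in lid_model
    return cv2.convexHull(np.float32([proj(c,p) for p in P]))
                                      ~~~~^^^^^
  File "h.py", line 10, in proj
    p=eyes.camera_params(c); T=np.array(p['T']); q=T[:3,:3].T@(np.array(P,float)-T[:3,3])
ValueError: time passes only in moves, steps and waits
```

```bash
sed -i "s/^def ray/import functools\n@functools.lru_cache\ndef CP(c): return eyes.camera_params(c)\ndef ray/; s/p=eyes.camera_params(c)/p=CP(c)/" h.py
cat >> fit.py <<'E'
from scipy.optimize import fsolve
def lid(c,im,uv):
    k=cv2.convexHull(blob(c,im,uv)); x,y,w,h=cv2.boundingRect(k); tgt=np.array([x+w/2-.5,y+h/2-.5])
    def f(q):
        m=lid_model(c,*q).reshape(-1,2); return (m.min(0)+m.max(0))/2-tgt
    q=fsolve(f,[.5,-.25],epsfcn=1e-6); m=lid_model(c,*q).reshape(-1,2)
    print('lid',c,q.round(4),'bbox',x,y,w,h,np.ptp(m,0).round(1),'mouth px',proj(c,[*q,.126]).round(1)); return q
E
python3 - <<'E'
from fit import *
t=cv2.imread('pics/top0.png');s=cv2.imread('pics/side0.png')
lid('top',t,(401.,195.)); lid('side',s,(363.,236.))
print('rod base',atz('side',(441,267),.012).round(3), 'rod top',tri(ray('side',(467,111)),ray('top',(505,108))))
E
```

```text
lid top [ 0.4964 -0.233 ] bbox 389 182 43 39 [38.5 37.7] mouth px [411.5 200.4]
lid side [ 0.453 -0.28 ] bbox 355 222 41 60 [42.9 31.5] mouth px [375.4 244.5]
rod base [ 0.636 -0.335  0.012] rod top (array([ 0.63270292, -0.33268261,  0.40639969]), np.float64(0.0028313783265154235))
```

```bash
python3 - <<'E'
from fit import *
t=cv2.imread('pics/top0.png');s=cv2.imread('pics/side0.png')
print(t[201,384:436].tolist()[::3]); print(s[225:285:3,365].tolist())
for thr in(190,205,220):
    print(thr)
    for c,im,uv in(('top',t,(401.,195.)),('side',s,(363.,236.))):
        try: lid(c,im,uv) if 0 else None; k=blob(c,im,uv,thr); print(c,cv2.boundingRect(k),cv2.contourArea(k))
        except Exception as e: print(e)
# expected extents for a guess
for c in('top','side'):
    m=lid_model(c,.4964,-.236).reshape(-1,2); print(c,m.min(0),m.max(0))
E
```

```text
[[74, 68, 64], [87, 84, 76], [210, 209, 187], [236, 236, 225], [255, 255, 255], [255, 255, 255], [255, 255, 255], [255, 255, 254], [239, 239, 227], [211, 210, 188], [207, 204, 184], [216, 217, 209], [255, 255, 255], [255, 255, 255], [255, 255, 255], [255, 255, 255], [148, 147, 142], [67, 58, 59]]
[[247, 247, 247], [247, 247, 247], [241, 243, 243], [230, 236, 234], [247, 247, 247], [247, 247, 247], [222, 228, 226], [213, 220, 217], [184, 190, 175], [180, 186, 168], [180, 185, 168], [180, 186, 168], [182, 188, 170], [221, 226, 211], [224, 229, 215], [225, 229, 215], [225, 229, 215], [225, 230, 215], [220, 225, 208], [124, 126, 116]]
190
top (390, 182, 42, 39) 1180.0
side (355, 222, 41, 29) 866.0
205
top (391, 183, 41, 38) 1124.0
side (355, 222, 41, 29) 822.0
220
top (393, 183, 39, 37) 1011.5
side (356, 223, 39, 27) 712.5
top [391.95084 182.15839] [430.48175 219.88986]
side [354.30768 221.391  ] [394.97845 250.1817 ]
```

Request:
arm_command --offset '[[1, -1.5, 0], [1.9, -2.9, 0], [2.2, -3.4, 0], [2.2, -3.4, 0], [2.2, -3.4, 0], [2.2, -3.4, 0], [2.2, -3.4, 0], [2.2, -3.4, 0], [2.2, -3.4, 0], [2.2, -3.4, 0], [2.2, -3.4, 0], [2.2, -3.4, 0]]' --turn '[[0, 0, 0], [0, 0, 0], [0, 0, 0], [0, 0, 0], [0, 0, 0], [0, 0, 0], [0, 0, 0], [0, 0, 0], [0, 0, 0], [0, 0, 0], [0, 0, 0], [0, 0, 0]]' --hand -1

```text
time: 1.7
eef_pos: [0.467, 0.2269, 0.405]
orientation: [3.141, 0.0, 2.801]
ft_force: [0.9, 0.6, -0.3]
grip_width: 0.094
grip_force: 0.0
```

Request:
arm_command --offset '[[1.5, -2.0, 0], [1.5, -2.0, 0], [1.2, -1.7, 0], [0.55, -0.85, 0], [0, 0, 0], [0, 0, 0]]' --turn '[[0, 0, 0], [0, 0, 0], [0, 0, 0], [0, 0, 0], [0, 0, 0], [0, 0, 0]]'

```text
time: 2.2
eef_pos: [0.5134, 0.1636, 0.4046]
orientation: [3.141, -0.001, 2.801]
ft_force: [-0.9, 0.7, -0.4]
grip_width: 0.0937
grip_force: 0.0
```

```bash
python3 - <<'E'
from h import *
a=eyes.grab_frame('side');b=eyes.grab_frame('top');cv2.imwrite('pics/s1.png',a);cv2.imwrite('pics/t1.png',b)
g=ctrl.observe()['eef_pos'];g=[g[0],g[1],g[2]-.1804];print(g,proj('side',g),proj('top',g))
A=cv2.resize(a[90:210,230:340],None,fx=3.6,fy=3.6,interpolation=cv2.INTER_CUBIC)
B=cv2.resize(b[140:250,200:310],None,fx=3.6,fy=3.6,interpolation=cv2.INTER_CUBIC)
out=np.zeros((440,800,3),np.uint8);out[:432,:396]=A;out[:396,400:796]=B;cv2.imwrite('pics/c2.png',out)
E
```

```text
[np.float64(0.512856102843705), np.float64(0.1647784714836118), np.float64(0.22423311582557204)] [279.74828167 135.7360611 ] [238.93779234 184.80944465]
```

View pics/c2.png

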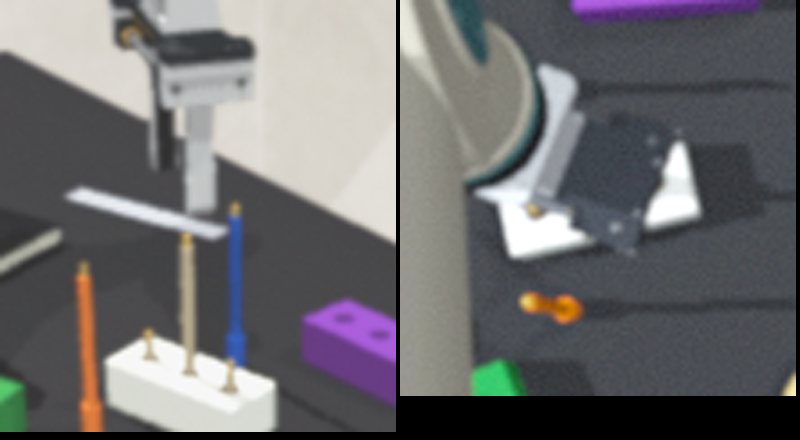

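The fingers straddle the electrode, whose tip is at crop (187,237), and the orange and blue pieces are clear. Descending now.

Request:
arm_command --offset '[[0.1, -0.15, -0.8], [0, 0, -1.2], [0, 0, -1.2], [0, 0, -1.2], [0, 0, -1.2], [0, 0, -1.2], [0, 0, -1.0], [0, 0, -0.7], [0, 0, 0], [0, 0, 0]]' --turn '[[0, 0, 0], [0, 0, 0], [0, 0, 0], [0, 0, 0], [0, 0, 0], [0, 0, 0], [0, 0, 0], [0, 0, 0], [0, 0, 0], [0, 0, 0]]'

```text
time: 3.13
eef_pos: [0.5146, 0.162, 0.3194]
orientation: [-3.141, -0.001, 2.801]
ft_force: [-0.7, 0.5, 0.3]
grip_width: 0.0943
grip_force: 0.0
```

```bash
python3 - <<'E'
from h import *
a=eyes.grab_frame('side');cv2.imwrite('pics/s2.png',a)
p=ctrl.observe()['eef_pos'];print(p)
for q in ([p[0],p[1],.139],[p[0],p[1],.05]):print(proj('side',q))
cv2.imwrite('pics/c3.png',cv2.resize(a[120:210,230:340],None,fx=6,fy=6,interpolation=cv2.INTER_CUBIC))
E
```

```text
[0.51483136 0.16186375 0.31988647]
[281.56251712 163.5383738 ]
[282.19049724 190.64264413]
```

View pics/c3.png

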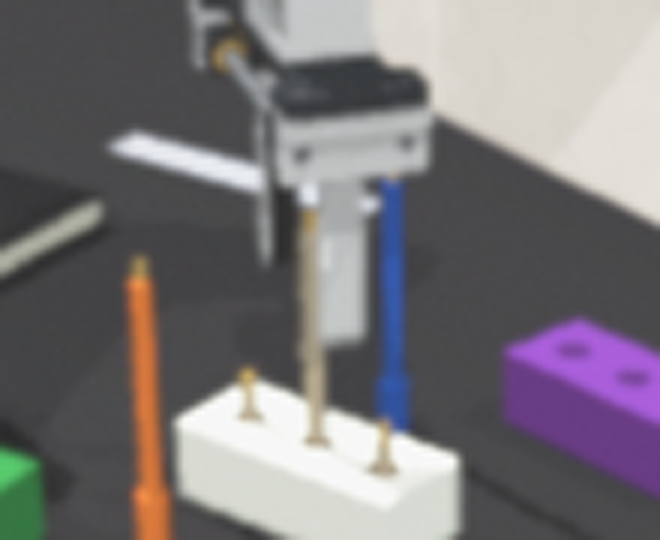

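The stem (crop x≈312, px 282) lies on the projected grasp axis (281.6) between the fingers. Closing.

Request:
arm_command --offset '[[0, 0, 0], [0, 0, 0], [0, 0, 0], [0, 0, 0], [0, 0, 0], [0, 0, 0], [0, 0, 0], [0, 0, 0], [0, 0, 0], [0, 0, 0], [0, 0, 0], [0, 0, 0]]' --turn '[[0, 0, 0], [0, 0, 0], [0, 0, 0], [0, 0, 0], [0, 0, 0], [0, 0, 0], [0, 0, 0], [0, 0, 0], [0, 0, 0], [0, 0, 0], [0, 0, 0], [0, 0, 0]]' --hand 1 --squeeze 20

```text
time: 4.18
eef_pos: [0.5147, 0.1616, 0.3197]
orientation: [3.142, -0.0, 2.801]
ft_force: [0.5, -0.3, 0.4]
grip_width: 0.0173
grip_force: 0.0
```

Request:
arm_command --offset '[[0, 0, 0], [0, 0, 0], [0, 0, 0], [0, 0, 0], [0, 0, 0], [0, 0, 0]]' --turn '[[0, 0, 0], [0, 0, 0], [0, 0, 0], [0, 0, 0], [0, 0, 0], [0, 0, 0]]'

```text
time: 4.68
eef_pos: [0.5148, 0.162, 0.3197]
orientation: [3.141, 0.0, 2.801]
ft_force: [0.0, 2.4, -1.1]
grip_width: 0.0094
grip_force: 20.0
```

Gripped on the 10 mm stem at 20 N. Lifting straight up.

Request:
arm_command --offset '[[0, 0, 0.3], [0, 0, 0.6], [0, 0, 0.8], [0, 0, 1.0], [0, 0, 1.3], [0, 0, 1.8], [0, 0, 2.0], [0, 0, 2.0], [0, 0, 2.0], [0, 0, 1.8], [0, 0, 1.3], [0, 0, 0.8]]' --turn '[[0, 0, 0], [0, 0, 0], [0, 0, 0], [0, 0, 0], [0, 0, 0], [0, 0, 0], [0, 0, 0], [0, 0, 0], [0, 0, 0], [0, 0, 0], [0, 0, 0], [0, 0, 0]]'

```text
time: 5.68
eef_pos: [0.5145, 0.1605, 0.4792]
orientation: [3.142, 0.002, 2.8]
ft_force: [0.6, 0.4, -0.0]
grip_width: 0.0094
grip_force: 20.0
```

Request:
arm_command --offset '[[0, -0.6, 0], [-0.1, -1.2, 0], [-0.1, -1.8, 0], [-0.1, -2.2, 0], [-0.1, -2.4, 0], [-0.1, -2.4, 0], [-0.1, -2.4, 0], [-0.1, -2.4, 0], [-0.1, -2.4, 0], [-0.1, -2.4, 0], [-0.1, -2.4, 0], [-0.1, -2.4, 0]]' --turn '[[0, 0, 0], [0, 0, 0], [0, 0, 0], [0, 0, 0], [0, 0, 0], [0, 0, 0], [0, 0, 0], [0, 0, 0], [0, 0, 0], [0, 0, 0], [0, 0, 0], [0, 0, 0]]'

```text
time: 6.68
eef_pos: [0.5023, -0.0908, 0.4755]
orientation: [-3.14, -0.003, 2.799]
ft_force: [0.1, 0.9, -0.8]
grip_width: 0.0095
grip_force: 20.0
```

Request:
arm_command --offset '[[-0.1, -2.4, 0], [-0.1, -2.4, 0], [-0.1, -2.4, 0], [-0.1, -2.2, 0], [-0.1, -1.9, 0], [-0.1, -1.6, 0], [-0.1, -1.2, 0], [0, -0.8, 0], [0, -0.4, 0], [0, 0, 0], [0, 0, 0], [0, 0, 0]]' --turn '[[0, 0, 0], [0, 0, 0], [0, 0, 0], [0, 0, 0], [0, 0, 0], [0, 0, 0], [0, 0, 0], [0, 0, 0], [0, 0, 0], [0, 0, 0], [0, 0, 0], [0, 0, 0]]'

```text
time: 7.68
eef_pos: [0.497, -0.2403, 0.4766]
orientation: [3.141, -0.0, 2.802]
ft_force: [0.9, 0.6, -0.6]
grip_width: 0.0092
grip_force: 20.0
```

```bash
python3 - <<'E'
from h import *
a=eyes.grab_frame('side');b=eyes.grab_frame('top');cv2.imwrite('pics/s3.png',a);cv2.imwrite('pics/t3.png',b)
s=ctrl.observe();print(s['eef_pos'],s['orientation'],s['grip_force'],s['time'])
A=cv2.resize(a[110:290,320:430],None,fx=3.3,fy=3.3,interpolation=cv2.INTER_CUBIC)
B=cv2.resize(b[140:260,350:480],None,fx=3.3,fy=3.3,interpolation=cv2.INTER_CUBIC)
out=np.zeros((600,800,3),np.uint8);out[:594,:363]=A;out[:396,368:797]=B;cv2.imwrite('pics/c4.png',out)
E
```

```text
[ 0.49696482 -0.24042444  0.47667272] [ 3.14114535e+00 -2.27736501e-04  2.80239635e+00] 19.987235963344574 7.7833
```

View pics/c4.png

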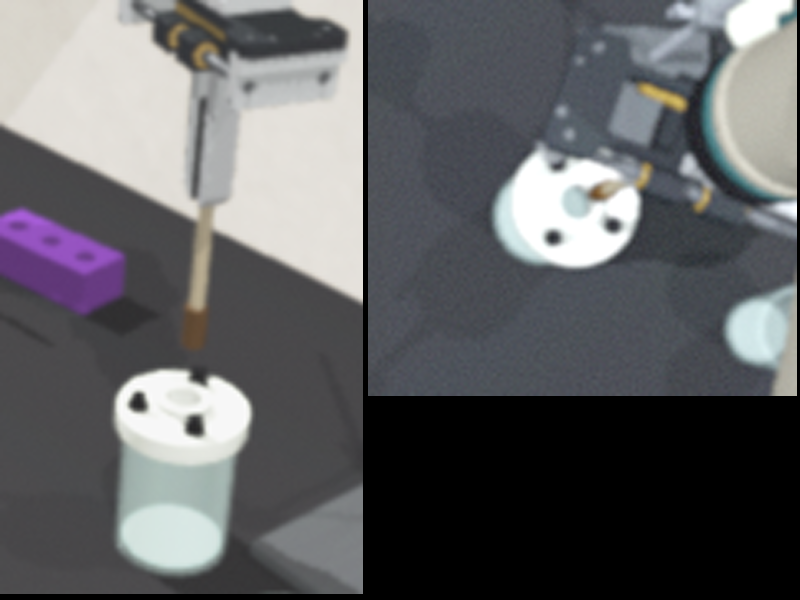

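The electrode hangs above the lid: brown end at side px (379,210), top px (420,199). I'll measure its axis against vertical and against the port.

```bash
python3 - <<'E'
from h import *
a=cv2.imread('pics/s3.png').astype(int);b=cv2.imread('pics/t3.png').astype(int)
warm=lambda im:(im[...,2]-im[...,0]>18)
pts=[]
for r in range(172,217):
    w=np.clip((a[r,365:395,2]-a[r,365:395,0]-10),0,None)
    if (w>8).sum()>2: pts.append((365+(w*np.arange(30)).sum()/w.sum(),r,(w>8).sum()))
pts=np.array(pts); print(pts[::5].round(1).tolist(), len(pts), pts[-1])
e=np.array([.4967,-.2405])
for z in(.30,.25,.2,.17):print(z,proj('side',[*e,z]).round(2))
st=pts[(pts[:,1]<201)]; br=pts[pts[:,1]>204]
k=np.polyfit(pts[:,1],pts[:,0],1);print('obs slope',k, 'model slope',(proj('side',[*e,.28])-proj('side',[*e,.17])))
ys,xs=np.nonzero(warm(b)[185:210,405:432]);print('top warm',list(zip((xs+405).tolist(),(ys+185).tolist())))
for z in(.23,.2,.185,.17):print('top',z,proj('top',[*e,z]).round(2))
E
```

```text
[[381.2, 173.0, 5.0], [381.7, 178.0, 5.0], [381.5, 183.0, 5.0], [380.6, 188.0, 5.0], [380.2, 193.0, 5.0], [379.6, 198.0, 5.0], [378.8, 203.0, 7.0], [378.7, 208.0, 8.0], [378.2, 213.0, 7.0]] 43 [378.39 215.     5.  ]
0.3 [383.08 160.4 ]
0.25 [381.09 181.59]
0.2 [379.2  201.76]
0.17 [378.1  213.41]
obs slope [-9.60537013e-02  3.98674018e+02] model slope [  4.17122032 -44.4122831 ]
top warm [(431, 194), (421, 195), (422, 195), (423, 195), (424, 195), (425, 195), (431, 195), (419, 196), (420, 196), (421, 196), (422, 196), (423, 196), (424, 196), (425, 196), (426, 196), (431, 196), (418, 197), (419, 197), (420, 197), (421, 197), (422, 197), (423, 197), (424, 197), (425, 197), (417, 198), (418, 198), (419, 198), (420, 198), (421, 198), (422, 198), (423, 198), (424, 198), (417, 199), (418, 199), (419, 199), (420, 199), (421, 199), (422, 199), (423, 199), (418, 200), (419, 200), (420, 200), (421, 200)]
top 0.23 [426.66 195.39]
top 0.2 [422.89 196.93]
top 0.185 [421.1  197.66]
top 0.17 [419.37 198.37]
```

```bash
cat > edge.py <<'E'
from fit import *
from scipy.ndimage import map_coordinates
from scipy.optimize import least_squares
def edges(c,im,c0,angs):
    g=im.min(2).astype(float); out=[]
    for a in np.radians(angs):
        r=np.arange(8,28,.1); P=np.array(c0)[:,None]+np.outer([np.cos(a),np.sin(a)],r)
        v=map_coordinates(g,[P[1],P[0]],order=1); lo=np.median(v[-30:]); i=np.nonzero(v>(250+lo)/2)[0]
        out.append(P[:,i[-1]])
    return np.array(out)
def res(q,c,E):
    h=lid_model(c,*q[:2]); return np.array([cv2.pointPolygonTest(h,(float(x),float(y)),True)+q[2] for x,y in E])
E
python3 - <<'E'
from edge import *
t=cv2.imread('pics/top0.png');s=cv2.imread('pics/side0.png')
Et=edges('top',t,(412.5,201),[*range(-100,-55,5),*range(20,95,5)]); Es=edges('side',s,(375,236),range(-175,0,5))
f=lambda q:np.r_[res([q[0],q[1],q[2]],'top',Et),res([q[0],q[1],q[3]],'side',Es)]
for n,g,q0 in(('top',lambda q:res(q,'top',Et),[.4966,-.2375,.4]),('side',lambda q:res(q,'side',Es),[.4966,-.2375,.4]),('both',f,[.4966,-.2375,.4,.4])):
    r=least_squares(g,q0,diff_step=1e-3,x_scale=[.001,.001,.5,.5][:len(q0)],loss='soft_l1',f_scale=.3); print(n,r.x.round(4),np.abs(r.fun).mean().round(2))
E
```

```text
top [ 0.4958 -0.2366  0.6444] 0.09
side [ 0.4948 -0.2383  0.3374] 0.56
both [ 0.4958 -0.2371  0.5581  0.0875] 0.39
```

Request:
arm_command --offset '[[-0.05, 0.15, 0], [-0.05, 0.2, -0.5], [0, 0, -1.0], [0, 0, -1.0], [0, 0, -0.5], [0, 0, 0], [0, 0, 0], [0, 0, 0]]' --turn '[[0, 0, 0], [0, 0, 0], [0, 0, 0], [0, 0, 0], [0, 0, 0], [0, 0, 0], [0, 0, 0], [0, 0, 0]]'

```text
time: 8.45
eef_pos: [0.4958, -0.238, 0.4467]
orientation: [-3.141, 0.0, 2.801]
ft_force: [-0.3, -0.7, -0.5]
grip_width: 0.0095
grip_force: 20.0
```

```bash
python3 - <<'E'
from h import *
a=eyes.grab_frame('side');b=eyes.grab_frame('top');cv2.imwrite('pics/s4.png',a);cv2.imwrite('pics/t4.png',b)
p=ctrl.observe()['eef_pos'];print(p)
e=[.4957,-.237]
def draw(c,im,x0,y0,w,h,k):
    I=cv2.resize(im[y0:y0+h,x0:x0+w],None,fx=k,fy=k,interpolation=cv2.INTER_CUBIC)
    f=lambda P:(((proj(c,P)-[x0,y0])+.5)*k-.5)
    for r,z,col in((.014,.126,(0,0,255)),(.046,.118,(0,200,0)),(.019,.126,(255,0,255)),(.008,p[2]-.1804-.127,(255,255,0))):
        cv2.polylines(I,[np.int32([f([e[0]+r*np.cos(t),e[1]+r*np.sin(t),z]) for t in np.linspace(0,6.28,60)])],True,col,1)
    return I
A=draw('side',a,345,190,60,70,6.5);B=draw('top',b,385,170,58,58,6.5)
out=np.zeros((460,780,3),np.uint8);out[:455,:390]=A;out[:377,395:772]=B;cv2.imwrite('pics/c5.png',out)
E
```

```text
[ 0.49588341 -0.23801887  0.44703546]
```

View pics/c5.png

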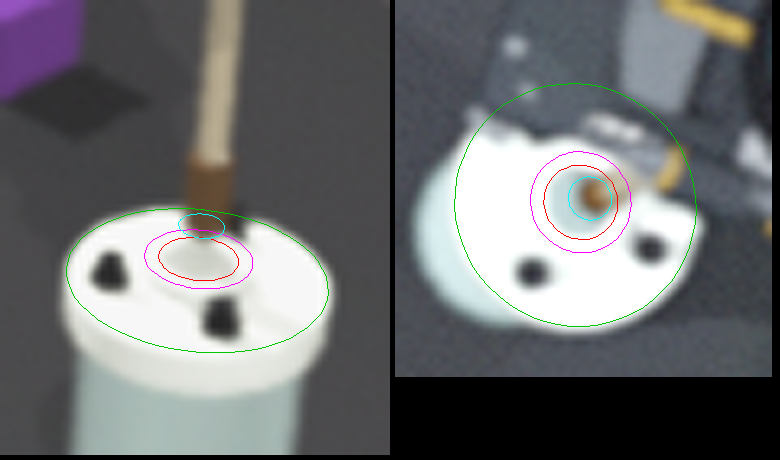

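The overlay matches the lid and bore (side crop (200,262), top crop (581,201)). The brown end sits slightly towards −y of the port axis, so I'll quantify that.

```bash
python3 - <<'E'
from h import *
a=cv2.imread('pics/s4.png').astype(int);b=cv2.imread('pics/t4.png').astype(int)
pts=[]
for r in range(190,224):
    w=np.clip((a[r,365:395,2]-a[r,365:395,0]-10),0,None); pts.append((365+(w*np.arange(30)).sum()/w.sum(),r))
pts=np.array(pts); k=np.polyfit(pts[:,1],pts[:,0],1)
e=np.array([.4957,-.237])
for z in(.24,.2,.16):
    q=proj('side',[*e,z]); print('side',z,q.round(2),'obs-model dx',(np.polyval(k,q[1])-q[0]).round(2))
for d in([.001,0],[0,-.001]): print('px per mm',d,(proj('side',[*(e+d),.16])-proj('side',[*e,.16])).round(2),(proj('top',[*(e+d),.16])-proj('top',[*e,.16])).round(2))
w=np.clip(b[185:215,400:430,2]-b[185:215,400:430,0]-10,0,None); g=b[185:215,400:430].min(2); w=w*(g<150)
ys,xs=np.mgrid[185:215,400:430]; print('top brown',(w*xs).sum()/w.sum(),(w*ys).sum()/w.sum())
for z in(.14,.155,.17):print(z,proj('top',[*e,z]).round(2))
E
```

```text
side 0.24 [379.22 185.23] obs-model dx 0.66
side 0.2 [377.74 201.28] obs-model dx 0.59
side 0.16 [376.32 216.72] obs-model dx 0.52
px per mm [0.001, 0] [ 0.31 -0.14] [-0.   -0.42]
px per mm [0, -0.001] [0.32 0.18] [0.42 0.01]
top brown 421.8351153629713 197.54417557681487
0.14 [414.63 200.1 ]
0.155 [416.23 199.44]
0.17 [417.88 198.77]
```

Request:
arm_command --offset '[[0, 0.1, 0], [0, 0, -0.3], [0, 0, -0.5], [0, 0, -0.6], [0, 0, -0.6], [0, 0, -0.6], [0, 0, -0.6], [0, 0, -0.6], [0, 0, -0.4], [0, 0, -0.2], [0, 0, 0], [0, 0, 0]]' --turn '[[0, 0, 0], [0, 0, 0], [0, 0, 0], [0, 0, 0], [0, 0, 0], [0, 0, 0], [0, 0, 0], [0, 0, 0], [0, 0, 0], [0, 0, 0], [0, 0, 0], [0, 0, 0]]'

```text
time: 9.55
eef_pos: [0.4958, -0.2369, 0.4027]
orientation: [-3.142, 0.0, 2.801]
ft_force: [-0.3, 0.5, -0.9]
grip_width: 0.0097
grip_force: 20.0
```

Request:
arm_command --offset '[[0, 0, -0.3], [0, 0, -0.5], [0, 0, -0.6], [0, 0, -0.6], [0, 0, -0.6], [0, 0, -0.6], [0, 0, -0.5], [0, 0, -0.4], [0, 0, -0.3], [0, 0, 0], [0, 0, 0], [0, 0, 0]]' --turn '[[0, 0, 0], [0, 0, 0], [0, 0, 0], [0, 0, 0], [0, 0, 0], [0, 0, 0], [0, 0, 0], [0, 0, 0], [0, 0, 0], [0, 0, 0], [0, 0, 0], [0, 0, 0]]'

```text
time: 10.55
eef_pos: [0.4959, -0.2369, 0.3589]
orientation: [-3.142, 0.001, 2.801]
ft_force: [0.2, 0.3, -0.6]
grip_width: 0.0099
grip_force: 20.0
```

```bash
python3 - <<'E'
from h import *
a=eyes.grab_frame('side');b=eyes.grab_frame('top');cv2.imwrite('pics/s5.png',a);cv2.imwrite('pics/t5.png',b)
s=ctrl.observe();p=s['eef_pos'];print(p,s['ft_force'],s['ft_torque'],'bottom z',p[2]-.3077)
e=[.4957,-.237]; f=a.astype(int)
pts=[]
for r in range(205,245):
    w=np.clip((f[r,365:392,2]-f[r,365:392,0]-10),0,None); pts.append((365+(w*np.arange(27)).sum()/max(w.sum(),1),r,w.sum()))
pts=np.array(pts);pts=pts[pts[:,2]>60];k=np.polyfit(pts[:,1],pts[:,0],1);print(pts[[0,-1]])
for z in(.17,.15,.13):
    q=proj('side',[*e,z]);print(z,q.round(1),'dx',(np.polyval(k,q[1])-q[0]).round(2))
A=cv2.resize(a[180:300,330:430],None,fx=4.5,fy=4.5,interpolation=cv2.INTER_CUBIC)
B=cv2.resize(b[170:240,370:445],None,fx=4.5,fy=4.5,interpolation=cv2.INTER_CUBIC)
out=np.zeros((540,795,3),np.uint8);out[:540,:450]=A;out[:315,455:792]=B;cv2.imwrite('pics/c6.png',out)
E
```

```text
[ 0.49583465 -0.23690967  0.3589833 ] [ 0.05597028  0.32645494 -0.24367345] [0.00403176 0.00744834 0.0193929 ] bottom z 0.05128329947143062
[[376.46031746 220.          63.        ]
 [375.46753247 232.          77.        ]]
0.17 [376.7 212.9] dx 0.47
0.15 [376.  220.5] dx 0.41
0.13 [375.3 227.9] dx 0.36Traceback (most recent call last):
  File "<stdin>", line 13, in <module>
ValueError: could not broadcast input array from shape (315,338,3) into shape (315,337,3)
```

```bash
python3 - <<'E'
from h import *
a=cv2.imread('pics/s5.png');b=cv2.imread('pics/t5.png')
A=cv2.resize(a[195:287,338:412],None,fx=6,fy=6,interpolation=cv2.INTER_CUBIC)
B=cv2.resize(b[175:230,385:440],None,fx=6,fy=6,interpolation=cv2.INTER_CUBIC)
out=np.zeros((552,780,3),np.uint8);out[:552,:444]=A;out[:330,450:780]=B;cv2.imwrite('pics/c6.png',out)
E
```

```text
(no output)
```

View pics/c6.png

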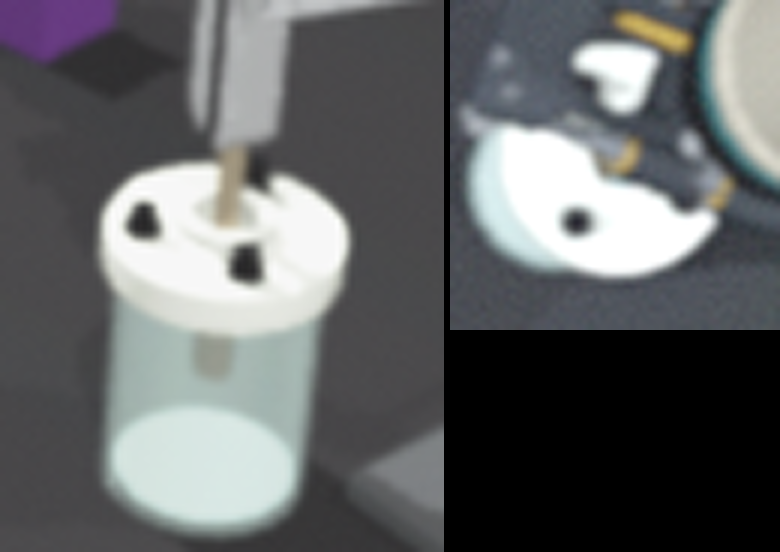

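The brown end hangs below the lid inside the glass at crop (213,357), clear of the floor, and the stem passes through the bore with no contact force. I'll make a half-millimetre centring nudge, let it settle and hand in.

Request:
arm_command --offset '[[-0.04, 0.04, 0], [0, 0, 0], [0, 0, 0], [0, 0, 0], [0, 0, 0], [0, 0, 0], [0, 0, 0], [0, 0, 0]]' --turn '[[0, 0, 0], [0, 0, 0], [0, 0, 0], [0, 0, 0], [0, 0, 0], [0, 0, 0], [0, 0, 0], [0, 0, 0]]'

```text
time: 11.32
eef_pos: [0.4953, -0.2365, 0.3587]
orientation: [3.142, -0.0, 2.801]
ft_force: [0.0, 0.3, -0.5]
grip_width: 0.0098
grip_force: 20.0
```

```bash
python3 -c "
from workcell import ctrl
s=ctrl.observe();print(s['eef_pos'],s['ft_force'],s['grip_force']);print(ctrl.finish_job())"
```

```text
[ 0.49533872 -0.23646316  0.35865847] [ 0.04381611  0.33409784 -0.54705292] 19.987224340438843
the job is handed in; nothing more can be done
None
```

The job is handed in at about 11 s: the electrode is held still and upright within about 1 mm of the port's centre, its resin end at about 51–81 mm height (lid underside 100 mm, glass floor 4 mm), no contact force showed, and the fingertips are at about 160 mm, above the clamp's 143 mm.

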